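# Wedge the knife-handle slab flush in the drilling jig

### The arm

A 6-joint arm with a two-finger parallel gripper is mounted at the origin on the work surface. World frame = base frame: x ahead of the robot, y to its left, z up, the work surface at z = 0. Lengths are in m, angles in rad, forces in N, time in s.
With the tool pointing down it reaches from about 0.425 to 0.95 m from the base axis. Payload 3.5 kg.
Tool frame: the origin (TCP) lies at the very end of the fingers, on their centre line; the grasp point (between the pads) lies behind it (ctrl.grasp_offset is the z of the grasp point in the tool frame, in m); z points along the fingers, x is the direction in which the jaws open and shut, and the axes are right-handed (so a half turn about z gives the same grasp; the last joint's range is limited). The gripper opens to 85 mm and grips with 20 to 120 N. Pads are 22 mm wide; open, the fingers measure 114 mm over their backs; the gripper's body (76 mm by 85 mm) begins 54 mm behind the grasp point. The pads swing forward as they close: fully open they stand 13 mm farther back than shut.
Start: joints at [-1.381, 0.286, 1.577, -0, 1.279, -0.15], TCP at [0.225, -0.636, 0.231] pointing down, gripper open.
Joint ranges: [-2.77, 2.77], [-0.9, 2.22], [0.21, 2.48], [-1.53, 4.67], [0.24, 2.81], [-2.84, 2.84]. Speed limits (rad/s): [2.79, 2.79, 3.14, 3.14, 3.14, 3.14].

### API

Orientations are given as a unit quaternion [x, y, z, w].
In Python, from plant import ctrl gives the robot as it stands.
- The arm moves only by the shell command python3 -m jog 'ROWS' [FORCE]. ROWS is JSON, a list of rows, each an object with "grip": the closure, from 0 (fully open) to 1 (shut); "xyz": the shift along the tool's x, y, z in m, a list of three; "dr": the turn, a rotation vector about the tool's x, y, z in rad, a list of three. A call has 1 to 12 rows; each row is the pose to reach, as a shift and turn from the pose commanded when the call began, along the tool's axes at that moment; what a row does not reach only later rows make up. A row lasts 1/12 s, in which the tool goes at most 41.7 mm and 7.16 degrees, less where a joint would pass 70% of its speed; a pose out of reach is approached as far as the arm can. A call with a gripper value outside its range is refused whole. The fingers move at their own pace and stop on an object; FORCE is the grip in N (left out, the last holds). Time passes only in rows, so rows that repeat a pose let the fingers close. It gives the time, the measured TCP pose, the force and the opening at its end, in the units of the state.
- ctrl.get_state(): the state, without advancing time (a new reading comes with each control period).
- ctrl.read_camera(name): name is "scene" or "top"; returns the picture (384x512x3 uint8, red, green, blue); there is no depth.
- ctrl.get_calibration(name): a dict with "mtx" (3x3 intrinsics, pixels), "R" (3x3) and "t" (3): a world point X has camera coordinates R X + t. Camera axes: x right, y down, z forward; pixel columns grow to the right and rows downward; lengths in m; the calibration is good to about 2 mm. A picture is of the moment at which its call begins. get_calibration takes no time and is no camera call.
- ctrl.sign_off(): hands the job in, once; it reports no verdict.
The state is a dict: "time": time; "qpos": joint angles; "dq": joint speeds; "joint_efforts": joint torques, N m; "eef_pos": TCP position; "tcp_rot": TCP orientation; "contact_force": force on the tool from outside, world axes, zero at the start; "wrist_torque": the same for the moment, N m; "opening": opening from 0.0 (shut) to 1.0 (fully open).
Only numpy, scipy, OpenCV 4.12 (cv2) and the standard library are available. Lean on these libraries where they do the work, as an engineer would, in place of code of your own. Each camera call takes 0.05 s, during which the arm holds its last target.

### The job

Lift the jig's hinged guard fully open and bring it gently onto its stop; then take the steel spacer block and slide it upright, right down onto the base plate, into the gap between the wooden slab and the stop blocks, at the one place where the gap is wide enough for it. Still gripping the spacer, push it sideways firmly against the slab so that the slab is pressed flush along the fence, and finish like that, holding the spacer and keeping the push on (do not let go) so that the slab is ready for drilling. Leave the other things on the bench alone.

Things in the scene. Friction and masses are not known exactly. Their poses are not given: they have to be found in the camera images.
- jig: Drilling jig fixed to the bench: steel base plate 200 (x) x 160 (y) x 12 mm, flat on the bench, z up, origin at the centre of its underside. On it: the fence on the +y side, three stop blocks in a row along x on the -y side, the slab between; end stops 20 mm high at x = +-73 to +-81 mm. The guard's hinge runs along jig x beyond the fence; its two posts reach 62 mm above the bench.
- fence: Straight steel fence on the base plate, 146 (x) x 14 (y) x 26 mm high, origin at the centre of its underside at jig (0, 39, 12) mm, axes as the jig's; its flat face toward the slab is at jig y = +32 mm.
- guard (a joint): Angle (rad) of the hinged chip guard, a clear pane in a steel frame 160 mm wide: 0 = shut, level over the jig 57 mm above the bench; 2.0 = fully open on its stop, leaning back past upright on the jig's +y side. Starts at 0 to 0.35. The hinge is stiff: the guard stays where it is left; 2 to 4 N at the bar moves it.
- guard_bar (a point): Middle of the guard's handle: round bar 10 mm thick, 94 mm long, along jig x, on two arms at x = +-45 mm; 32 mm clear between bar and guard frame, nothing under it. Moves on a 174 mm radius about the hinge: at guard angle a, jig y = 66 - 174 cos(a), z = 57 + 174 sin(a) mm. Its axes turn with the guard (the jig's when shut).
- guard_hinge (a point): Middle of the guard's hinge axis (along jig x), at jig (0, 66, 57) mm, axes as the jig's.
- slab: Wooden knife-handle slab 134 (x) x 40 (y) x 24 (z) mm, about 90 g, loose, lying flat on the base plate between fence and stop blocks, at first standing 2 to 5 mm off the fence and slightly askew; origin at the centre of its underside, on the plate (12 mm above the bench). Flush against the fence its origin is at jig y = +12 mm.
- spacer: Loose plain steel spacer block 32 (x) x 16 (y) x 70 (z) mm, about 0.27 kg, standing upright on the bench at the jig's -y side; origin at the centre of its underside, z up. It goes upright into the gap with its 16 mm thickness across the gap; either broad face may face the slab.
- block_shallow: Stop block with the wide gap. Three steel blocks stand side by side on the plate behind the slab (jig x = -46, 0, 46, y = -26 mm, any order), each 46 mm wide, 20 high, axes as the jig's, origin on the plate (z = 12 mm). This one's front face is at y = -5 mm from its origin: gap 23 mm with the slab flush, 18 to 21 at first. It is set back between its neighbours, a 46 mm wide pocket.
- block_mid: Stop block as above, front face 6 mm ahead (+y) of its origin: the gap to the slab is at most 12 mm, too narrow for the spacer.
- block_deep: Stop block as above, front face 10 mm ahead (+y) of its origin: the gap to the slab is at most 8 mm, too narrow for the spacer.
- strip: Bystander: thin steel strip 90 x 24 x 6 mm lying on the bench, origin at the centre of its underside.
- spare_slab: Bystander: dark spare slab 128 x 42 x 22 mm lying on the bench beyond the jig, origin at the centre of its underside.
- hammer: Bystander: hammer lying on the bench.
- file: Bystander: flat file with a wooden handle, 270 mm long, lying on the bench.
- jug: Bystander: metal jug, 150 mm high, 90 mm across, beyond the jig.
- bowl: Bystander: steel bowl, 150 mm across, 50 mm high.
- screwdriver: Bystander: screwdriver lying on the bench.

How it is judged:
On the way, in this order (a step that is already met when the one before it is completed fails the run):
1. the guard is open on its stop (value of joint guard above 1.9 rad and velocity of joint guard below 0.1 rad/s), for 0.2 s.
2. the spacer stands down in the wide gap (z of spacer in the frame of jig between 0.008 and 0.017 m and angle between spacer's own z axis and vertical below 0.12 rad and x of spacer in the frame of block_shallow between -0.014 and 0.014 m and y of spacer in the frame of block_shallow between -0.004 and 0.017 m), for 0.1 s.
At the end, for the whole second after the job is handed in: Guard open (over 1.85 rad). Spacer upright (0.12 rad), within 5 mm of the base plate, in front of the shallow block. Slab within 1.7 mm of and 0.02 rad parallel to the fence. Fingers grip the spacer (over 3 N), it presses the slab and the slab the fence (over 2.5 N each), at rest (all of step 2 and value of joint guard above 1.85 rad and y of slab in the frame of jig above 0.0103 m and z of slab in the frame of jig below 0.0145 m and angle between the x axis of slab and the x axis of jig, either way round below 0.02 rad and angle between slab's own z axis and vertical below 0.03 rad and linear speed of each of slab, spacer below 0.02 m/s and contact force between slab and fence above 2.5 N and contact force between spacer and slab above 2.5 N and contact force between the fingers and spacer above 3 N); the arm keeps its last pose, push and grip.
It fails at once if the guard is slammed onto its stop (value of joint guard above 1.9 rad and velocity of joint guard above 1.5 rad/s).
It fails at once if another thing on the bench is disturbed (moved over 40 mm) (distance of any of strip, spare_slab, hammer, file, jug, bowl, screwdriver from where it was at the start of the episode above 0.04 m).
It also fails if it takes over 67 s, if anything falls off the work surface, if the arm or the gripper's body presses on something with over 40 N, if the wrist force passes 120 N, or if a joint passes its speed limit or range.

## Working session

There is one attempt and no reset: what is moved stays moved. The work goes in short steps, Python scripts to look and compute and a shell command to move; the robot and the scene stay as the last step left them, time stands still between calls to the robot, and variables do not carry over. Pictures are saved under pics/ and viewed, and the job is handed in when it is done.

```bash
ls; mkdir -p pics; cat > h.py <<'E'
import numpy as np, cv2
from plant import ctrl
from scipy.spatial.transform import Rotation as Rn
def cal(n):
    c=ctrl.get_calibration(n); return np.array(c["mtx"]),np.array(c["R"]),np.array(c["t"])
def proj(n,X):
    K,R,t=cal(n); p=(np.atleast_2d(X)@R.T+t)@K.T; return p[:,:2]/p[:,2:]
def ray(n,uv,z):
    K,R,t=cal(n); c=-R.T@t; d=R.T@np.linalg.inv(K)@np.array([uv[0],uv[1],1.]); return c+d*(z-c[2])/d[2]
def snap(n,f):
    im=np.asarray(ctrl.read_camera(n)); cv2.imwrite("pics/"+f,im[:,:,::-1]); return im
E
python3 - <<'E'
from h import *
for n in("scene","top"):
    snap(n,n+"0.png"); K,R,t=cal(n); print(n,K.round(1).tolist(),(-R.T@t).round(3),R.round(2).tolist())
s=ctrl.get_state();print({k:np.round(v,3).tolist() for k,v in s.items()},ctrl.grasp_offset)
E
```

```text
pics
scene [[403.8, 0.0, 259.1], [0.0, 403.8, 189.2], [0.0, 0.0, 1.0]] [ 1.065 -0.592  0.767] [[0.79, 0.62, -0.01], [0.4, -0.52, -0.75], [-0.47, 0.59, -0.66]]
top [[486.4, 0.0, 251.9], [0.0, 486.4, 195.7], [0.0, 0.0, 1.0]] [0.447 0.033 1.384] [[-0.01, -1.0, -0.0], [-1.0, 0.01, -0.07], [0.07, 0.0, -1.0]]
{'time': 0.1, 'qpos': [-1.381, 0.287, 1.578, -0.0, 1.279, -0.15], 'dq': [-0.0, -0.002, -0.004, 0.0, -0.0, 0.0], 'joint_efforts': [0.001, -40.73, -29.37, -0.0, 0.003, 0.0], 'eef_pos': [0.225, -0.636, 0.23], 'tcp_rot': [0.816, -0.577, -0.001, -0.001], 'contact_force': [0.023, -0.445, -0.319], 'wrist_torque': [0.012, 0.056, 0.008], 'opening': 1.0} -0.0187
```

View pics/scene0.png

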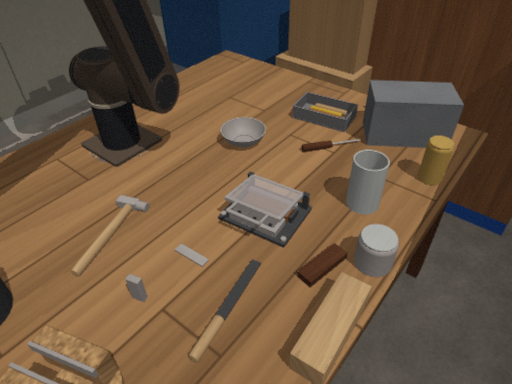

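View pics/top0.png

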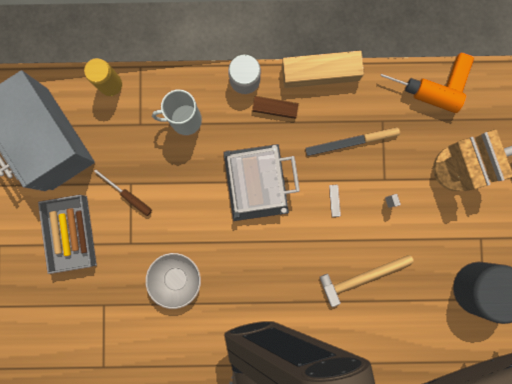

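The top view puts the jig at about (258,182), with the handle bar on its right (world -y) side. The spacer is near (393,201) and the strip at (335,200). I'll enlarge the jig and spacer next.

```bash
python3 - <<'E'
import cv2
a=cv2.imread("pics/top0.png");b=cv2.imread("pics/scene0.png")
cv2.imwrite("pics/t0z.png",cv2.resize(a[135:231,215:311],None,fx=6,fy=6,interpolation=cv2.INTER_CUBIC))
cv2.imwrite("pics/s0z.png",cv2.resize(b[165:245,210:320],None,fx=7,fy=7,interpolation=cv2.INTER_CUBIC))
c=cv2.resize(a[180:220,370:420],None,fx=8,fy=8,interpolation=cv2.INTER_CUBIC);d=cv2.resize(b[265:315,110:160],None,fx=6.4,fy=6.4,interpolation=cv2.INTER_CUBIC)
cv2.imwrite("pics/sp0z.png",cv2.hconcat([c,d]))
E
```

```text
(no output)
```

View pics/t0z.png

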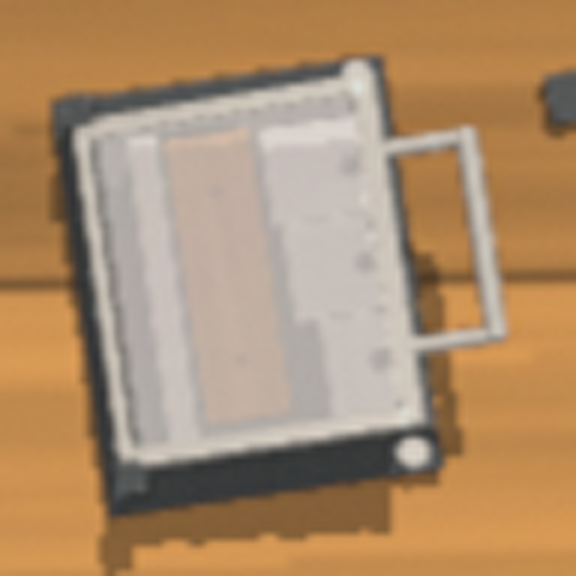

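View pics/s0z.png

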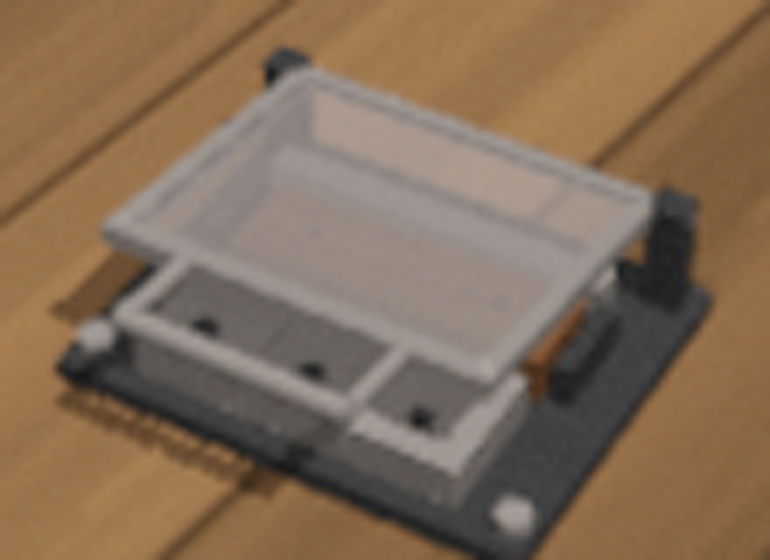

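View pics/sp0z.png

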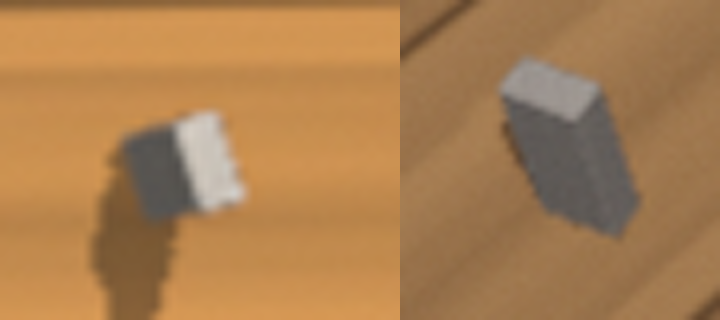

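```bash
cat >> h.py <<'E'
def tri(uvt,uvs):
    A=[];b=[]
    for n,uv in(("top",uvt),("scene",uvs)):
        K,R,t=cal(n);c=-R.T@t;d=R.T@np.linalg.inv(K)@np.array([uv[0],uv[1],1.]);d/=np.linalg.norm(d)
        P=np.eye(3)-np.outer(d,d);A.append(P);b.append(P@c)
    x,r,_,_=np.linalg.lstsq(np.vstack(A),np.hstack(b),rcond=None);return x,np.sqrt(r)
E
cat > z.py <<'E'
from h import *
T=lambda x,y:(215+(x+.5)/6-.5,135+(y+.5)/6-.5)
S=lambda x,y:(210+(x+.5)/7-.5,165+(y+.5)/7-.5)
E
python3 - <<'E'
from z import *
print("plate corners TR BR BL TL")
q=[ray("top",T(*p),.012) for p in((380,58),(437,470),(113,512),(53,100))]
for p in q: print(p.round(4))
print([np.linalg.norm(q[i]-q[(i+1)%4]).round(4) for i in range(4)])
print("scene BR?",[ray("scene",S(*p),.012).round(4) for p in((62,368),(535,558),(710,295))])
print("bar",tri(T(466,135),S(125,315)),tri(T(497,333),S(355,408)))
for a,b in(((466,135),(355,408)),((497,333),(125,315))): print(tri(T(*a),S(*b)))
TS=lambda x,y:(370+(x+.5)/8-.5,180+(y+.5)/8-.5)
SS=lambda x,y:(110+(x-400+.5)/6.4-.5,265+(y+.5)/6.4-.5)
print("spacer top");
for p in((175,122),(213,110),(243,195),(205,212)):print(ray("top",TS(*p),.07).round(4))
for p in((527,57),(602,88),(576,122),(500,92)):print(ray("scene",SS(*p),.07).round(4))
E
```

```text
plate corners TR BR BL TL
[ 0.6942 -0.0428  0.012 ]
[ 0.4981 -0.0659  0.012 ]
[0.4807 0.0866 0.012 ]
[0.6764 0.1127 0.012 ]
[np.float64(0.1974), np.float64(0.1535), np.float64(0.1974), np.float64(0.1565)]
scene BR? [array([ 0.5068, -0.0702,  0.012 ]), array([ 0.7026, -0.0383,  0.012 ]), array([0.6787, 0.1122, 0.012 ])]
bar (array([ 0.61592283, -0.09691412,  0.1310212 ]), array([0.04666601])) (array([ 0.59222872, -0.06681013,  0.03995239]), array([0.05864994]))
(array([ 0.64808298, -0.0749545 ,  0.08260036]), array([0.00411333]))
(array([ 0.55761133, -0.08765396,  0.08270828]), array([0.00246158]))
spacer top
[ 0.5408 -0.3442  0.07  ]
[ 0.5447 -0.3572  0.07  ]
[ 0.5158 -0.3663  0.07  ]
[ 0.5102 -0.3533  0.07  ]
[ 0.5141 -0.3512  0.07  ]
[ 0.5438 -0.344   0.07  ]
[ 0.5478 -0.3579  0.07  ]
[ 0.5185 -0.3656  0.07  ]
```

Two-view checks:

| Item | Measured | Expected |
|---|---|---|
| Bar length | 91 mm | 94 mm |
| Bar height | 83 mm, so the guard is at about 0.15 rad | |
| Plate size | 197 x 155 mm | 200 x 160 mm |
| Jig | about (0.590, 0.022), yaw about 7.8° | |
| Spacer | about (0.5295, -0.355), yaw about 15.5° | |

These agree well enough, so I'll open the guard.

```bash
cat >> h.py <<'E'
J=np.array([.590,.022]);JY=np.radians(7.8)
def jw(x,y,z):
    c,s=np.cos(JY),np.sin(JY); return np.array([J[0]+c*x-s*y,J[1]+s*x+c*y,z])
def plan(p,yaw,verb=True):
    """tool down, tool x at world angle yaw"""
    s=ctrl.get_state();R0=Rn.from_quat(s["tcp_rot"])
    x=np.array([np.cos(yaw),np.sin(yaw),0]);z=np.array([0,0,-1.]);R1=Rn.from_matrix(np.c_[x,np.cross(z,x),z])
    d=R0.inv().apply(np.asarray(p)-s["eef_pos"]);r=(R0.inv()*R1).as_rotvec()
    print("xyz",d.round(4),"dr",r.round(4),"|",np.round(s["eef_pos"],4),"op",round(float(np.squeeze(s["opening"])),3),"F",np.round(s["contact_force"],1));return d,r
E
python3 - <<'E'
from h import *
b=jw(0,-.106,.0827);print(b)
plan([.6035,-.082,.2],JY-np.pi/2)
E
```

```text
[ 0.60438585 -0.08301927  0.0827    ]
xyz [-0.3959 -0.5415  0.0311] dr [-1.000e-04  2.100e-03  2.036e-01] | [ 0.2249 -0.6358  0.2301] op 1.0 F [ 0.  -0.4 -0.3]
```

```bash
python3 -m jog '[{"grip":0.3,"xyz":[-0.01,-0.014,0.0],"dr":[0,0,0]},{"grip":0.65,"xyz":[-0.03,-0.042,0.0],"dr":[0,0,0.02]},{"grip":0.65,"xyz":[-0.05,-0.07,0.0],"dr":[0,0,0.04]},{"grip":0.65,"xyz":[-0.072,-0.1,0.0],"dr":[0,0,0.06]},{"grip":0.65,"xyz":[-0.095,-0.13,0.0],"dr":[0,0,0.08]},{"grip":0.65,"xyz":[-0.118,-0.16,0.0],"dr":[0,0,0.1]},{"grip":0.65,"xyz":[-0.14,-0.19,0.0],"dr":[0,0,0.12]},{"grip":0.65,"xyz":[-0.163,-0.22,0.0],"dr":[0,0,0.14]},{"grip":0.65,"xyz":[-0.185,-0.25,0.0],"dr":[0,0,0.16]},{"grip":0.65,"xyz":[-0.207,-0.28,0.0],"dr":[0,0,0.18]},{"grip":0.65,"xyz":[-0.23,-0.31,0.0],"dr":[0,0,0.2]},{"grip":0.65,"xyz":[-0.25,-0.34,0.0],"dr":[0,0,0.2036]}]' 40
python3 - <<'E'
from h import *
plan([.6035,-.082,.18],JY-np.pi/2)
E
```

```text
time: 1.1
eef_pos: [0.4626, -0.2852, 0.2309]
tcp_rot: [0.753, -0.658, -0.0, -0.0]
contact_force: [0.8, -0.1, -0.3]
opening: 0.354
xyz [-0.1822 -0.1671  0.0509] dr [ 0.0005  0.0008 -0.0006] | [ 0.4626 -0.2852  0.2309] op 0.354 F [ 0.8 -0.1 -0.3]
```

```bash
python3 -m jog '[{"grip":0.65,"xyz":[-0.025,-0.023,0.0],"dr":[0,0,0]},{"grip":0.65,"xyz":[-0.05,-0.046,0.0],"dr":[0,0,0]},{"grip":0.65,"xyz":[-0.075,-0.07,0.01],"dr":[0,0,0]},{"grip":0.65,"xyz":[-0.1,-0.093,0.02],"dr":[0,0,0]},{"grip":0.65,"xyz":[-0.125,-0.117,0.03],"dr":[0,0,0]},{"grip":0.65,"xyz":[-0.15,-0.14,0.04],"dr":[0,0,0]},{"grip":0.65,"xyz":[-0.17,-0.158,0.05],"dr":[0,0,0]},{"grip":0.65,"xyz":[-0.18,-0.167,0.051],"dr":[0,0,0]},{"grip":0.65,"xyz":[-0.182,-0.167,0.051],"dr":[0,0,0]},{"grip":0.65,"xyz":[-0.182,-0.167,0.051],"dr":[0,0,0]}]'
python3 - <<'E'
from h import *
plan([.6035,-.082,.068],JY-np.pi/2)
a=snap("top","t1.png");b=snap("scene","s1.png")
cv2.imwrite("pics/c1.png",cv2.hconcat([cv2.resize(a[130:230,215:315],None,fx=4,fy=4),cv2.resize(b[130:230,215:315],None,fx=4,fy=4)])[:,:,::-1])
E
```

```text
time: 1.93
eef_pos: [0.6028, -0.0842, 0.1802]
tcp_rot: [0.754, -0.657, -0.0, 0.0]
contact_force: [0.1, 0.5, 0.3]
opening: 0.353
xyz [-0.0021 -0.0011  0.1122] dr [ 0.0009 -0.0002  0.0015] | [ 0.6028 -0.0842  0.1802] op 0.353 F [0.1 0.5 0.3]
```

View pics/c1.png

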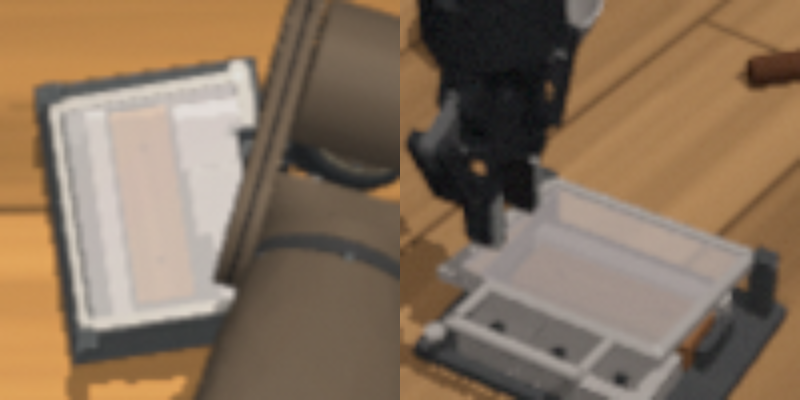

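The gripper hangs above the bar: in the scene half its fingertips are at about (485,240), straddling in the jig's y direction, with the bar below. I'll go down and close lightly.

```bash
python3 -m jog '[{"grip":0.65,"xyz":[-0.001,-0.001,0.025],"dr":[0,0,0]},{"grip":0.65,"xyz":[-0.002,-0.001,0.055],"dr":[0,0,0]},{"grip":0.65,"xyz":[-0.002,-0.001,0.08],"dr":[0,0,0]},{"grip":0.65,"xyz":[-0.002,-0.001,0.1],"dr":[0,0,0]},{"grip":0.65,"xyz":[-0.002,-0.001,0.112],"dr":[0,0,0]},{"grip":0.65,"xyz":[-0.002,-0.001,0.112],"dr":[0,0,0]},{"grip":1.0,"xyz":[-0.002,-0.001,0.112],"dr":[0,0,0]},{"grip":1.0,"xyz":[-0.002,-0.001,0.112],"dr":[0,0,0]},{"grip":1.0,"xyz":[-0.002,-0.001,0.112],"dr":[0,0,0]},{"grip":1.0,"xyz":[-0.002,-0.001,0.112],"dr":[0,0,0]},{"grip":1.0,"xyz":[-0.002,-0.001,0.112],"dr":[0,0,0]}]' 25
python3 - <<'E'
from h import *
plan([.6035,-.082,.068],JY-np.pi/2)
b=snap("scene","s2.png")
cv2.imwrite("pics/c2.png",cv2.resize(b[130:250,190:340],None,fx=5,fy=5)[:,:,::-1])
E
```

```text
time: 2.95
eef_pos: [0.6044, -0.0824, 0.0696]
tcp_rot: [0.754, -0.657, 0.001, -0.0]
contact_force: [-0.2, 0.6, -0.5]
opening: 0.1
xyz [-0.0005  0.0008  0.0016] dr [-0.0018 -0.0009  0.0002] | [ 0.6044 -0.0824  0.0696] op 0.1 F [-0.2  0.6 -0.5]
```

View pics/c2.png

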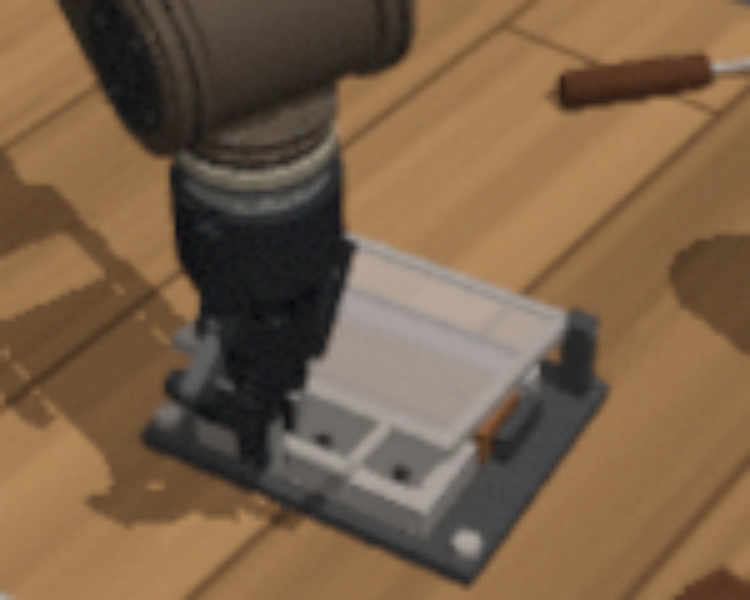

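The opening of 0.10 (8.5 mm) fits the bar, so it is gripped. Next I'll work out the arc.

```bash
python3 - <<'E'
import numpy as np
a0=.15
for a in np.r_[np.arange(.2,1.95,.05),1.94,1.96,1.98,2.0,2.02]: print(round(a,2),(-.174*(np.cos(a0)-np.cos(a))).round(4),(-.174*(np.sin(a)-np.sin(a0))).round(4))
E
```

```text
0.2 -0.0015 -0.0086
0.25 -0.0035 -0.017
0.3 -0.0058 -0.0254
0.35 -0.0086 -0.0337
0.4 -0.0118 -0.0418
0.45 -0.0154 -0.0497
0.5 -0.0193 -0.0574
0.55 -0.0237 -0.0649
0.6 -0.0284 -0.0722
0.65 -0.0335 -0.0793
0.7 -0.039 -0.0861
0.75 -0.0447 -0.0926
0.8 -0.0508 -0.0988
0.85 -0.0572 -0.1047
0.9 -0.0639 -0.1103
0.95 -0.0708 -0.1155
1.0 -0.078 -0.1204
1.05 -0.0855 -0.1249
1.1 -0.0931 -0.1291
1.15 -0.101 -0.1328
1.2 -0.109 -0.1362
1.25 -0.1172 -0.1391
1.3 -0.1255 -0.1417
1.35 -0.1339 -0.1438
1.4 -0.1425 -0.1455
1.45 -0.1511 -0.1467
1.5 -0.1597 -0.1476
1.55 -0.1684 -0.148
1.6 -0.1771 -0.1479
1.65 -0.1858 -0.1475
1.7 -0.1945 -0.1465
1.75 -0.2031 -0.1452
1.8 -0.2116 -0.1434
1.85 -0.22 -0.1413
1.9 -0.2283 -0.1387
1.94 -0.2348 -0.1363
1.96 -0.2381 -0.135
1.98 -0.2413 -0.1336
2.0 -0.2445 -0.1322
2.02 -0.2476 -0.1307
```

```bash
python3 -m jog '[{"grip":1.0,"xyz":[-0.0015,0,-0.0086],"dr":[0,0,0]},{"grip":1.0,"xyz":[-0.0035,0,-0.017],"dr":[0,0,0]},{"grip":1.0,"xyz":[-0.0058,0,-0.0254],"dr":[0,0,0]},{"grip":1.0,"xyz":[-0.0086,0,-0.0337],"dr":[0,0,0]},{"grip":1.0,"xyz":[-0.0118,0,-0.0418],"dr":[0,0,0]},{"grip":1.0,"xyz":[-0.0154,0,-0.0497],"dr":[0,0,0]},{"grip":1.0,"xyz":[-0.0193,0,-0.0574],"dr":[0,0,0]},{"grip":1.0,"xyz":[-0.0237,0,-0.0649],"dr":[0,0,0]},{"grip":1.0,"xyz":[-0.0284,0,-0.0722],"dr":[0,0,0]},{"grip":1.0,"xyz":[-0.0335,0,-0.0793],"dr":[0,0,0]},{"grip":1.0,"xyz":[-0.039,0,-0.0861],"dr":[0,0,0]},{"grip":1.0,"xyz":[-0.0447,0,-0.0926],"dr":[0,0,0]}]'
python3 - <<'E'
from h import *
# remaining shift from here to 0.75 rad pose
plan([.6044,-.0824,.0696]+np.r_[(.0447)*np.array([-np.sin(JY),np.cos(JY)]),.0926],JY-np.pi/2)
b=snap("scene","s3.png")
cv2.imwrite("pics/c3.png",cv2.resize(b[100:250,170:360],None,fx=4,fy=4)[:,:,::-1])
E
```

```text
time: 4.0
eef_pos: [0.5989, -0.0399, 0.164]
tcp_rot: [0.754, -0.657, 0.003, 0.001]
contact_force: [2.8, -6.0, 2.1]
opening: 0.103
xyz [-0.0018  0.0003  0.0018] dr [-0.0034 -0.0059  0.0006] | [ 0.5989 -0.0399  0.164 ] op 0.103 F [ 2.8 -6.   2.1]
```

View pics/c3.png

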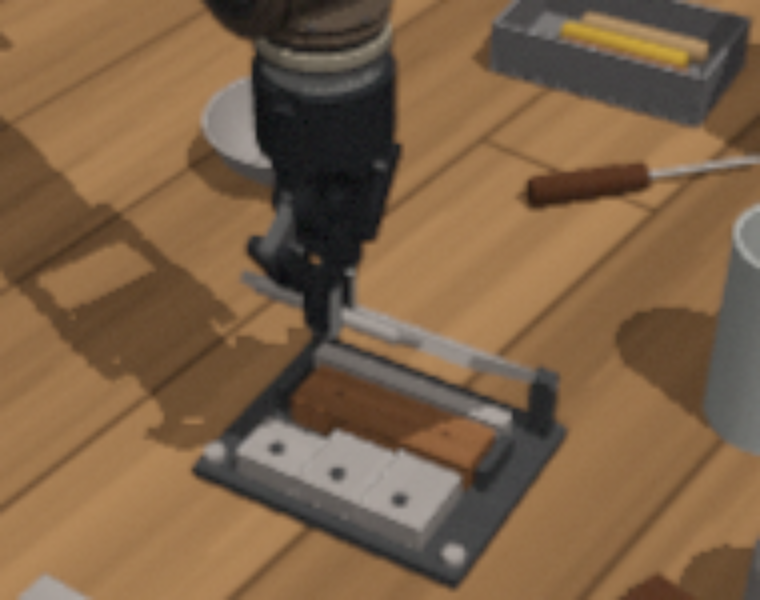

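The guard follows, now at about 0.75 rad with the bar held near (330,310), and forces are a few N. I'll continue the arc.

```bash
python3 -m jog '[{"grip":1.0,"xyz":[-0.0061,0,-0.0062],"dr":[0,0,0]},{"grip":1.0,"xyz":[-0.0125,0,-0.0121],"dr":[0,0,0]},{"grip":1.0,"xyz":[-0.0192,0,-0.0177],"dr":[0,0,0]},{"grip":1.0,"xyz":[-0.0261,0,-0.0229],"dr":[0,0,0]},{"grip":1.0,"xyz":[-0.0333,0,-0.0278],"dr":[0,0,0]},{"grip":1.0,"xyz":[-0.0408,0,-0.0323],"dr":[0,0,0]},{"grip":1.0,"xyz":[-0.0484,0,-0.0365],"dr":[0,0,0]},{"grip":1.0,"xyz":[-0.0563,0,-0.0402],"dr":[0,0,0]},{"grip":1.0,"xyz":[-0.0643,0,-0.0436],"dr":[0,0,0]},{"grip":1.0,"xyz":[-0.0725,0,-0.0465],"dr":[0,0,0]},{"grip":1.0,"xyz":[-0.0808,0,-0.0491],"dr":[0,0,0]},{"grip":1.0,"xyz":[-0.0892,0,-0.0512],"dr":[0,0,0]}]'

```

```text
time: 5.05
eef_pos: [0.5874, 0.0494, 0.2167]
tcp_rot: [0.754, -0.657, 0.004, -0.001]
contact_force: [3.6, -4.2, 5.2]
opening: 0.099
```

```bash
python3 -m jog '[{"grip":1.0,"xyz":[-0.0086,0,-0.0017],"dr":[0,0,0]},{"grip":1.0,"xyz":[-0.0172,0,-0.0029],"dr":[0,0,0]},{"grip":1.0,"xyz":[-0.0258,0,-0.0038],"dr":[0,0,0]},{"grip":1.0,"xyz":[-0.0345,0,-0.0042],"dr":[0,0,0]},{"grip":1.0,"xyz":[-0.0432,0,-0.0041],"dr":[0,0,0]},{"grip":1.0,"xyz":[-0.0519,0,-0.0037],"dr":[0,0,0]},{"grip":1.0,"xyz":[-0.0606,0,-0.0027],"dr":[0,0,0]},{"grip":1.0,"xyz":[-0.0692,0,-0.0014],"dr":[0,0,0]},{"grip":1.0,"xyz":[-0.0777,0,0.0004],"dr":[0,0,0]},{"grip":1.0,"xyz":[-0.0827,0,0.0016],"dr":[0,0,0]},{"grip":1.0,"xyz":[-0.0878,0,0.003],"dr":[0,0,0]},{"grip":1.0,"xyz":[-0.0911,0,0.0039],"dr":[0,0,0]}]'
python3 - <<'E'
from h import *
b=snap("scene","s4.png");a=snap("top","t4.png")
cv2.imwrite("pics/c4.png",cv2.hconcat([cv2.resize(b[80:230,190:340],None,fx=2.6,fy=2.6),cv2.resize(a[110:260,180:330],None,fx=2.6,fy=2.6)])[:,:,::-1])
E
```

```text
time: 6.05
eef_pos: [0.5752, 0.1417, 0.2107]
tcp_rot: [0.754, -0.657, 0.002, -0.003]
contact_force: [7.4, -0.4, 2.0]
opening: 0.101
```

View pics/c4.png

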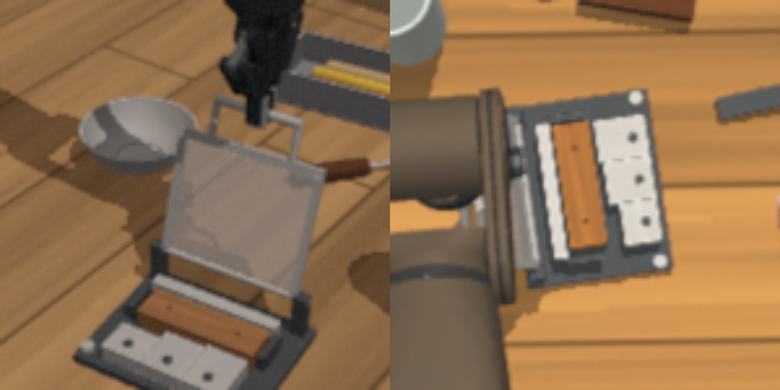

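The guard is past upright with the bar still held. The last stretch onto the stop will be slow.

```bash
python3 -m jog '[{"grip":1.0,"xyz":[-0.0033,0,0.0012],"dr":[0,0,0]},{"grip":1.0,"xyz":[-0.0066,0,0.0024],"dr":[0,0,0]},{"grip":1.0,"xyz":[-0.0098,0,0.0036],"dr":[0,0,0]},{"grip":1.0,"xyz":[-0.0131,0,0.0049],"dr":[0,0,0]},{"grip":1.0,"xyz":[-0.0163,0,0.0063],"dr":[0,0,0]},{"grip":1.0,"xyz":[-0.0195,0,0.0077],"dr":[0,0,0]},{"grip":1.0,"xyz":[-0.0226,0,0.0092],"dr":[0,0,0]},{"grip":1.0,"xyz":[-0.0226,0,0.0092],"dr":[0,0,0]},{"grip":1.0,"xyz":[-0.0226,0,0.0092],"dr":[0,0,0]}]'

```

```text
time: 6.9
eef_pos: [0.5726, 0.1604, 0.2029]
tcp_rot: [0.754, -0.657, 0.005, -0.0]
contact_force: [4.8, -9.1, 7.1]
opening: 0.104
```

```bash
python3 -m jog '[{"grip":1.0,"xyz":[-0.001,0,0.0005],"dr":[0,0,0]},{"grip":1.0,"xyz":[-0.002,0,0.001],"dr":[0,0,0]},{"grip":1.0,"xyz":[-0.003,0,0.0015],"dr":[0,0,0]},{"grip":1.0,"xyz":[-0.004,0,0.002],"dr":[0,0,0]},{"grip":1.0,"xyz":[-0.004,0,0.002],"dr":[0,0,0]},{"grip":1.0,"xyz":[-0.004,0,0.002],"dr":[0,0,0]}]'

```

```text
time: 7.4
eef_pos: [0.5727, 0.1605, 0.2028]
tcp_rot: [0.754, -0.657, 0.008, 0.003]
contact_force: [2.1, -20.4, 12.9]
opening: 0.099
```

It did not move and the force rose to 24 N, so the guard is on its stop. I'll ease off, release and rise.

```bash
python3 -m jog '[{"grip":1.0,"xyz":[0.003,0,-0.0015],"dr":[0,0,0]},{"grip":1.0,"xyz":[0.006,0,-0.003],"dr":[0,0,0]},{"grip":0.65,"xyz":[0.006,0,-0.003],"dr":[0,0,0]},{"grip":0.65,"xyz":[0.006,0,-0.003],"dr":[0,0,0]},{"grip":0.65,"xyz":[0.006,0,-0.003],"dr":[0,0,0]},{"grip":0.65,"xyz":[0.006,0,-0.003],"dr":[0,0,0]},{"grip":0.65,"xyz":[0.006,0,-0.01],"dr":[0,0,0]},{"grip":0.65,"xyz":[0.006,0,-0.03],"dr":[0,0,0]},{"grip":0.65,"xyz":[0.006,0,-0.055],"dr":[0,0,0]},{"grip":0.65,"xyz":[0.006,0,-0.075],"dr":[0,0,0]},{"grip":0.65,"xyz":[0.006,0,-0.08],"dr":[0,0,0]}]'
python3 - <<'E'
from h import *
plan([.5295,-.355,.28],np.radians(15.5-90))
E
```

```text
time: 8.32
eef_pos: [0.5718, 0.1616, 0.2819]
tcp_rot: [0.754, -0.657, 0.002, -0.003]
contact_force: [0.3, -0.1, 0.7]
opening: 0.355
xyz [0.506  0.1123 0.0012] dr [-0.0067 -0.0004 -0.1338] | [0.5718 0.1616 0.2819] op 0.355 F [ 0.3 -0.1  0.7]
```

```bash
python3 -m jog '[{"grip":0.65,"xyz":[0.015,0.003,0],"dr":[0,0,0]},{"grip":0.5,"xyz":[0.045,0.01,0],"dr":[0,0,-0.01]},{"grip":0.5,"xyz":[0.08,0.018,0],"dr":[0,0,-0.02]},{"grip":0.5,"xyz":[0.118,0.026,0],"dr":[0,0,-0.03]},{"grip":0.5,"xyz":[0.156,0.034,0],"dr":[0,0,-0.04]},{"grip":0.5,"xyz":[0.194,0.043,0],"dr":[0,0,-0.05]},{"grip":0.5,"xyz":[0.232,0.051,0],"dr":[0,0,-0.06]},{"grip":0.5,"xyz":[0.27,0.06,0],"dr":[0,0,-0.07]},{"grip":0.5,"xyz":[0.308,0.068,0],"dr":[0,0,-0.08]},{"grip":0.5,"xyz":[0.346,0.077,0],"dr":[0,0,-0.1]},{"grip":0.5,"xyz":[0.384,0.085,0],"dr":[0,0,-0.12]},{"grip":0.5,"xyz":[0.41,0.091,0],"dr":[0,0,-0.1338]}]'
python3 - <<'E'
from h import *
plan([.5295,-.355,.12],np.radians(15.5-90))
a=snap("top","t5.png");b=snap("scene","s5.png")
cv2.imwrite("pics/c5.png",cv2.hconcat([cv2.resize(b[80:240,190:340],None,fx=4.8,fy=4.8)[:600],np.zeros((600,10,3),np.uint8)])[:,:,::-1])
cv2.imwrite("pics/c5t.png",cv2.resize(a[130:230,200:310],None,fx=6,fy=6,interpolation=cv2.INTER_CUBIC)[:,:,::-1])
E
```

```text
time: 9.32
eef_pos: [0.5348, -0.2602, 0.276]
tcp_rot: [0.796, -0.606, -0.001, 0.0]
contact_force: [0.5, -0.1, 0.5]
opening: 0.5
xyz [0.0901 0.0301 0.1559] dr [ 0.0014  0.0007 -0.0013] | [ 0.5348 -0.2602  0.276 ] op 0.5 F [ 0.5 -0.1  0.5]
```

View pics/c5t.png

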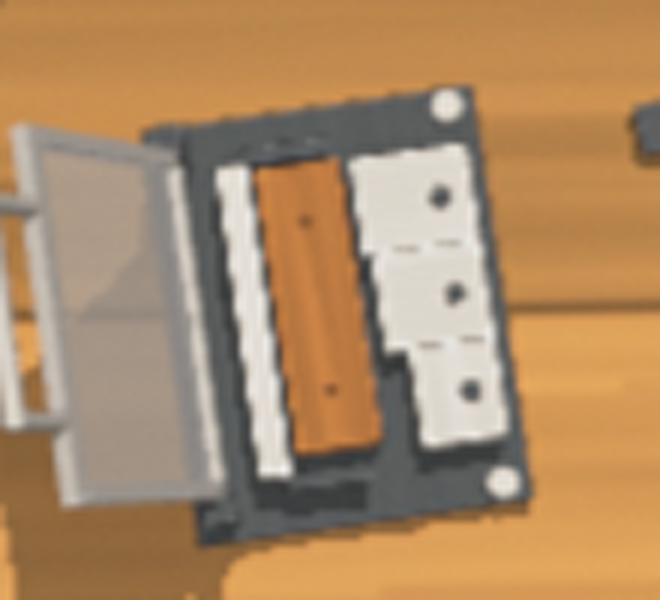

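View pics/c5.png

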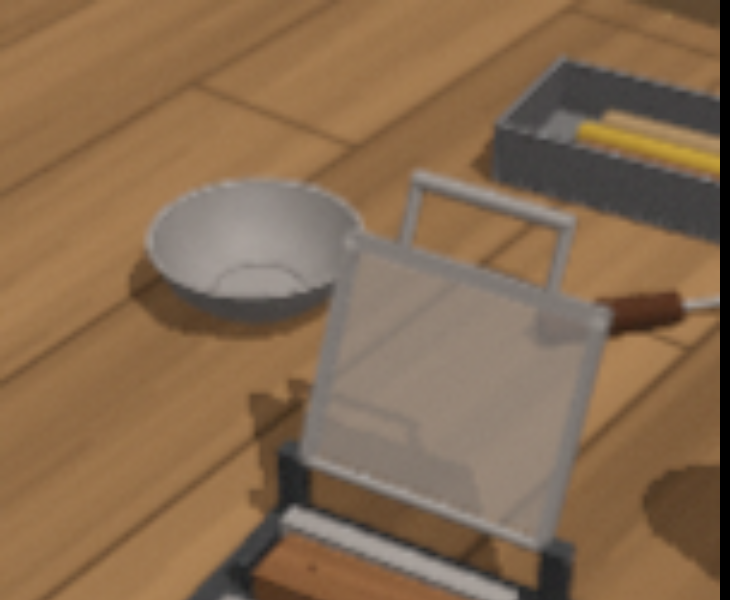

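The guard stands open and the jig is in clear view. The shallow block is at the bottom in the top view (jig -x end), with its face running about (411,350) to (422,447) in the zoom. I'll measure the slot in both views.

```bash
python3 - <<'E'
import cv2
b=cv2.imread("pics/s5.png")
cv2.imwrite("pics/c5s.png",cv2.resize(b[180:250,215:315],None,fx=8,fy=8,interpolation=cv2.INTER_CUBIC))
E
python3 - <<'E'
from h import *
T=lambda x,y:(200+(x+.5)/6-.5,130+(y+.5)/6-.5)
c,s=np.cos(JY),np.sin(JY);M=np.array([[c,s],[-s,c]])
for n,z,P in(("plate",.012,[(472,88),(530,507),(200,545),(143,130)]),("slab",.036,[(253,170),(340,157),(380,442),(297,455)]),("fence",.038,[(216,170),(247,165),(293,475),(262,480)]),("shal",.032,[(411,350),(422,447),(508,435),(487,340)]),("deep",.032,[(348,160),(465,145),(480,242),(362,255)]),("holes",.032,[(470,390),(455,293),(440,196)])):
    print(n)
    for p in P:
        w=ray("top",T(*p),z);print("  w",w[:2].round(4),"jig",((w[:2]-J)@M.T*1000).round(1))
E
```

```text
plate
  w [ 0.6942 -0.0437] jig [ 94.3 -79.2]
  w [ 0.4948 -0.0672] jig [-106.4  -75.5]
  w [0.4793 0.088 ] jig [-100.7   80.4]
  w [0.6764 0.1127] jig [97.9 78.2]
slab
  w [0.6528 0.0603] jig [67.4 29.4]
  w [0.6583 0.0197] jig [ 67.3 -11.5]
  w [0.5251 0.0032] jig [-66.9  -9.8]
  w [0.5196 0.0417] jig [-67.1  29.1]
fence
  w [0.6527 0.0775] jig [69.7 46.4]
  w [0.6549 0.063 ] jig [69.8 31.8]
  w [0.5103 0.0437] jig [-76.   32.3]
  w [0.5082 0.058 ] jig [-76.2  46.8]
shal
  w [ 0.5679 -0.012 ] jig [-26.5 -30.6]
  w [ 0.5227 -0.0163] jig [-71.9 -28.8]
  w [ 0.5277 -0.0563] jig [-72.4 -69.1]
  w [ 0.5721 -0.0474] jig [-27.2 -66.3]
deep
  w [0.6574 0.0159] jig [ 66.  -15.2]
  w [ 0.6637 -0.0388] jig [ 64.8 -70.3]
  w [ 0.618 -0.045] jig [ 18.6 -70.2]
  w [0.6127 0.0101] jig [ 20.9 -14.9]
holes
  w [ 0.5489 -0.039 ] jig [-49.  -54.9]
  w [ 0.5942 -0.0329] jig [ -3.2 -55. ]
  w [ 0.6399 -0.0267] jig [ 42.8 -55. ]
```

View pics/c5s.png

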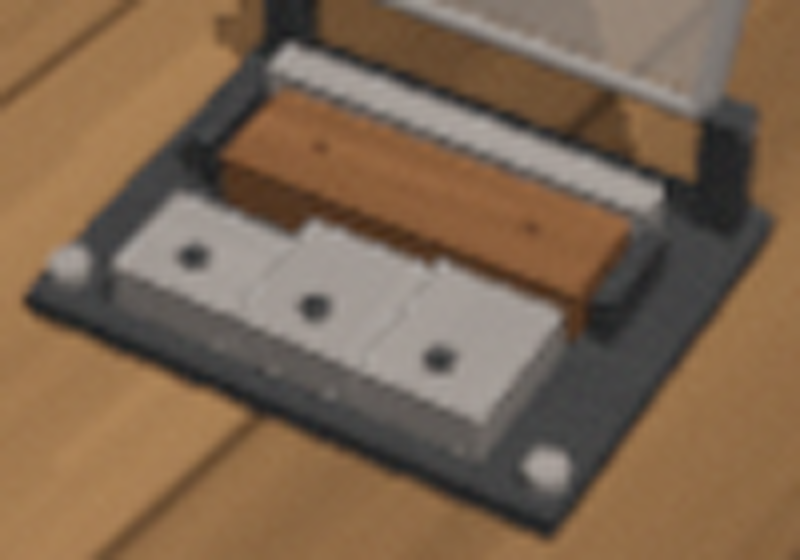

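```bash
python3 - <<'E'
from h import *
T=lambda x,y:(215+(x+.5)/8-.5,180+(y+.5)/8-.5)
c,s=np.cos(JY),np.sin(JY);M=np.array([[c,s],[-s,c]])
for n,z,P in(("plate",.012,[(25,302),(552,538),(775,220)]),("slab",.036,[(278,92),(218,160),(582,300),(632,230)]),("fence",.038,[(290,43),(268,75),(650,215),(667,185)]),("shal",.032,[(183,192),(115,262),(302,238)]),("deep",.032,[(440,260),(565,315),(483,420)]),("holes",.032,[(192,257),(315,305),(438,358)])):
    print(n)
    for p in P:
        w=ray("scene",T(*p),z);print("  w",w[:2].round(4),"jig",((w[:2]-J)@M.T*1000).round(1))
E
```

```text
plate
  w [ 0.5057 -0.0719] jig [-96.2 -81.6]
  w [ 0.7026 -0.0486] jig [102.  -85.2]
  w [0.6804 0.1118] jig [101.7  76.7]
slab
  w [0.5234 0.0395] jig [-63.6  26.4]
  w [5.292e-01 5.000e-04] jig [-63.1 -13. ]
  w [0.6639 0.0207] jig [ 73.  -11.3]
  w [0.6582 0.057 ] jig [72.3 25.4]
fence
  w [0.5118 0.0603] jig [-72.2  48.5]
  w [0.5165 0.0425] jig [-70.   30.3]
  w [0.66   0.0646] jig [75.1 32.8]
  w [0.6563 0.08  ] jig [73.6 48.4]
shal
  w [ 0.5272 -0.0154] jig [-67.3 -28.5]
  w [ 0.5313 -0.0542] jig [-68.5 -67.6]
  w [ 0.5725 -0.0084] jig [-21.5 -27.7]
deep
  w [0.6145 0.0109] jig [ 22.8 -14.3]
  w [0.6613 0.0152] jig [ 69.7 -16.4]
  w [ 0.6676 -0.0373] jig [ 68.8 -69.2]
holes
  w [ 0.5497 -0.0372] jig [-48.  -53.2]
  w [ 0.5952 -0.0299] jig [ -1.9 -52.1]
  w [ 0.6406 -0.0246] jig [ 43.8 -53.1]
```

The two views agree on the slot to about 2 mm. I'll grasp the spacer first, then servo it over the slot in the top view, which looks almost straight down there.

```bash
python3 -m jog '[{"grip":0.5,"xyz":[0.03,0.01,0.03],"dr":[0,0,0]},{"grip":0.5,"xyz":[0.06,0.02,0.06],"dr":[0,0,0]},{"grip":0.5,"xyz":[0.085,0.028,0.09],"dr":[0,0,0]},{"grip":0.5,"xyz":[0.09,0.03,0.12],"dr":[0,0,0]},{"grip":0.5,"xyz":[0.09,0.03,0.145],"dr":[0,0,0]},{"grip":0.5,"xyz":[0.09,0.03,0.156],"dr":[0,0,0]},{"grip":0.5,"xyz":[0.09,0.03,0.156],"dr":[0,0,0]}]'
python3 - <<'E'
from h import *
plan([.5295,-.355,.032],np.radians(15.5-90))
b=snap("scene","s6.png")
cv2.imwrite("pics/c6.png",cv2.resize(b[220:340,80:200],None,fx=5,fy=5)[:,:,::-1])
E
```

```text
time: 10.0
eef_pos: [0.5292, -0.3494, 0.1165]
tcp_rot: [0.796, -0.605, -0.004, -0.001]
contact_force: [0.1, 0.0, -0.4]
opening: 0.497
xyz [0.0062 0.0008 0.0844] dr [0.0043 0.0076 0.0001] | [ 0.5292 -0.3494  0.1165] op 0.497 F [ 0.1  0.  -0.4]
```

View pics/c6.png

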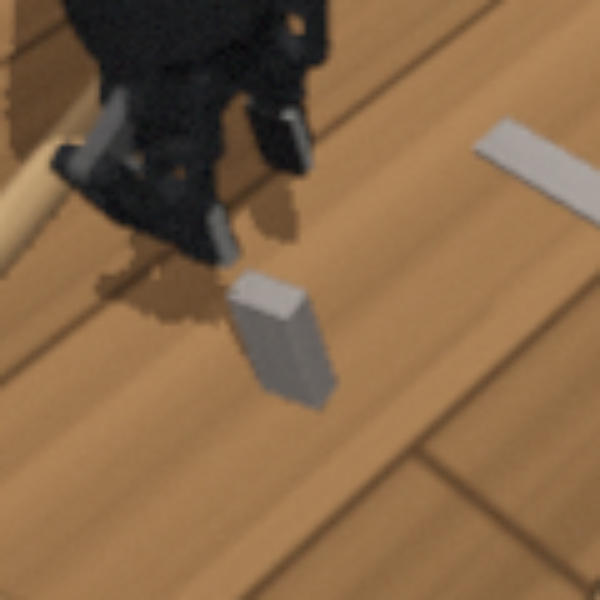

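```bash
python3 -m jog '[{"grip":0.5,"xyz":[0.006,0.001,0.005],"dr":[0.002,0.004,0]},{"grip":0.5,"xyz":[0.006,0.001,0.01],"dr":[0.004,0.007,0]},{"grip":0.5,"xyz":[0.006,0.001,0.01],"dr":[0.004,0.007,0]}]'
python3 - <<'E'
from h import *
d,r=plan([.5295,-.355,.032],np.radians(15.5-90))
p=proj("scene",ctrl.get_state()["eef_pos"])[0];print((p-[80,220])*5)
E
```

```text
time: 10.3
eef_pos: [0.5322, -0.3585, 0.112]
tcp_rot: [0.796, -0.605, 0.005, 0.001]
contact_force: [-0.4, 0.7, -1.4]
opening: 0.499
xyz [-0.0048  0.002   0.08  ] dr [-0.0051 -0.0087 -0.0003] | [ 0.5322 -0.3585  0.112 ] op 0.499 F [-0.4  0.7 -1.4]
[237.7750105  237.42281175]
```

```bash
python3 -m jog '[{"grip":0.5,"xyz":[-0.004,0.001,0.005],"dr":[-0.004,-0.007,0]},{"grip":0.5,"xyz":[-0.004,0.001,0.01],"dr":[-0.004,-0.007,0]},{"grip":0.5,"xyz":[-0.004,0.001,0.01],"dr":[-0.004,-0.007,0]},{"grip":0.5,"xyz":[-0.004,0.001,0.01],"dr":[-0.004,-0.007,0]},{"grip":0.5,"xyz":[-0.004,0.001,0.01],"dr":[-0.004,-0.007,0]}]'
python3 - <<'E'
from h import *
plan([.5295,-.355,.032],np.radians(15.5-90))
E
```

```text
time: 10.72
eef_pos: [0.5296, -0.3547, 0.101]
tcp_rot: [0.796, -0.605, 0.0, 0.0]
contact_force: [-0.3, 0.2, 0.6]
opening: 0.5
xyz [0.0002 0.0002 0.069 ] dr [-0.     -0.     -0.0005] | [ 0.5296 -0.3547  0.101 ] op 0.5 F [-0.3  0.2  0.6]
```

```bash
python3 -m jog '[{"grip":0.5,"xyz":[0,0,0.02],"dr":[0,0,0]},{"grip":0.5,"xyz":[0,0,0.04],"dr":[0,0,0]},{"grip":0.5,"xyz":[0,0,0.06],"dr":[0,0,0]},{"grip":0.5,"xyz":[0,0,0.069],"dr":[0,0,0]},{"grip":0.5,"xyz":[0,0,0.069],"dr":[0,0,0]},{"grip":0.7,"xyz":[0,0,0.069],"dr":[0,0,0]},{"grip":0.8,"xyz":[0,0,0.069],"dr":[0,0,0]},{"grip":0.85,"xyz":[0,0,0.069],"dr":[0,0,0]},{"grip":0.9,"xyz":[0,0,0.069],"dr":[0,0,0]},{"grip":1.0,"xyz":[0,0,0.069],"dr":[0,0,0]},{"grip":1.0,"xyz":[0,0,0.069],"dr":[0,0,0]},{"grip":1.0,"xyz":[0,0,0.069],"dr":[0,0,0]}]' 70
python3 - <<'E'
from h import *
plan([.5295,-.355,.032],np.radians(15.5-90))
b=snap("scene","s7.png")
cv2.imwrite("pics/c7.png",cv2.resize(b[220:340,80:200],None,fx=5,fy=5)[:,:,::-1])
E
```

```text
time: 11.72
eef_pos: [0.5306, -0.3557, 0.0338]
tcp_rot: [0.796, -0.606, 0.002, 0.0]
contact_force: [0.6, 0.2, 5.6]
opening: 0.176
xyz [-0.001   0.0009  0.0018] dr [-0.0017 -0.0028 -0.0006] | [ 0.5306 -0.3557  0.0338] op 0.176 F [0.6 0.2 5.6]
```

View pics/c7.png

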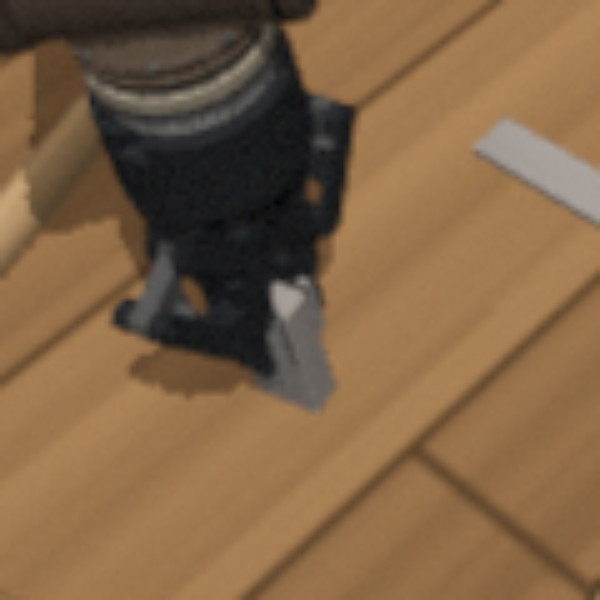

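Gripped (15 mm). Lifting, then moving to hover over the wide gap.

```bash
python3 -m jog '[{"grip":1.0,"xyz":[0,0,-0.01],"dr":[0,0,0]},{"grip":1.0,"xyz":[0,0,-0.035],"dr":[0,0,0]},{"grip":1.0,"xyz":[0,0,-0.06],"dr":[0,0,0]},{"grip":1.0,"xyz":[0,0,-0.08],"dr":[0,0,0]},{"grip":1.0,"xyz":[0,0,-0.085],"dr":[0,0,0]},{"grip":1.0,"xyz":[0,0,-0.085],"dr":[0,0,0]},{"grip":1.0,"xyz":[0,0,-0.085],"dr":[0,0,0]}]'
python3 - <<'E'
from h import *
print(jw(-.045,-.0205,.11));plan(jw(-.045,-.0205,.12),JY-np.pi/2)
E
```

```text
time: 12.35
eef_pos: [0.5288, -0.354, 0.1156]
tcp_rot: [0.796, -0.605, -0.001, -0.0]
contact_force: [-0.9, 0.5, -2.2]
opening: 0.178
[ 0.54819852 -0.00441753  0.11      ]
xyz [-0.3318 -0.1119 -0.0038] dr [0.0014 0.002  0.1339] | [ 0.5288 -0.354   0.1156] op 0.178 F [-0.9  0.5 -2.2]
```

```bash
python3 -m jog '[{"grip":1.0,"xyz":[-0.012,-0.004,-0.001],"dr":[0,0,0.005]},{"grip":1.0,"xyz":[-0.04,-0.013,-0.004],"dr":[0,0,0.015]},{"grip":1.0,"xyz":[-0.075,-0.025,-0.004],"dr":[0,0,0.03]},{"grip":1.0,"xyz":[-0.11,-0.037,-0.004],"dr":[0,0,0.045]},{"grip":1.0,"xyz":[-0.145,-0.049,-0.004],"dr":[0,0,0.06]},{"grip":1.0,"xyz":[-0.18,-0.061,-0.004],"dr":[0,0,0.075]},{"grip":1.0,"xyz":[-0.215,-0.073,-0.004],"dr":[0,0,0.09]},{"grip":1.0,"xyz":[-0.25,-0.085,-0.004],"dr":[0,0,0.105]},{"grip":1.0,"xyz":[-0.285,-0.097,-0.004],"dr":[0,0,0.12]},{"grip":1.0,"xyz":[-0.312,-0.106,-0.004],"dr":[0,0,0.13]},{"grip":1.0,"xyz":[-0.328,-0.111,-0.004],"dr":[0,0,0.134]},{"grip":1.0,"xyz":[-0.332,-0.112,-0.004],"dr":[0,0,0.134]}]'
python3 -m jog '[{"grip":1.0,"xyz":[0,0,0],"dr":[0,0,0]},{"grip":1.0,"xyz":[0,0,0],"dr":[0,0,0]},{"grip":1.0,"xyz":[0,0,0],"dr":[0,0,0]}]'
python3 - <<'E'
from h import *
plan(jw(-.045,-.0205,.11),JY-np.pi/2)
a=snap("top","t8.png");b=snap("scene","s8.png")
cv2.imwrite("pics/c8s.png",cv2.resize(b[120:240,190:320],None,fx=5,fy=5,interpolation=cv2.INTER_CUBIC)[:,:,::-1])
cv2.imwrite("pics/c8t.png",cv2.resize(a[130:230,200:310],None,fx=6,fy=6,interpolation=cv2.INTER_CUBIC)[:,:,::-1])
E
```

```text
time: 13.35
eef_pos: [0.5469, -0.0009, 0.1188]
tcp_rot: [0.755, -0.656, -0.002, 0.001]
contact_force: [-0.1, -0.4, -2.6]
opening: 0.173
time: 13.6
eef_pos: [0.5486, -0.0056, 0.1203]
tcp_rot: [0.753, -0.658, -0.0, 0.0]
contact_force: [0.3, 0.4, -2.2]
opening: 0.178
xyz [-0.0013  0.0002  0.0103] dr [ 0.0012  0.0001 -0.0011] | [ 0.5486 -0.0056  0.1203] op 0.178 F [ 0.3  0.4 -2.2]
```

View pics/c8t.png

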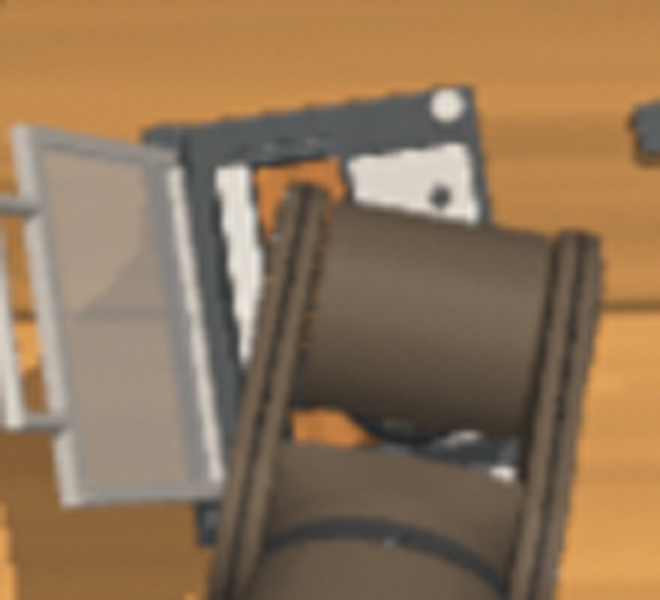

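View pics/c8s.png

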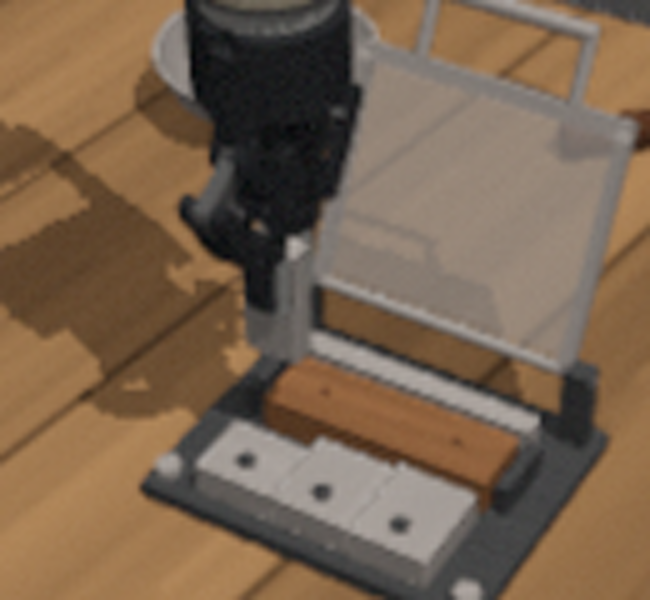

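The arm hides the slot from the top camera. In the scene view the spacer's bottom corners are near (247,340), (293,360) and (308,345). I'll compare them with the positions predicted from the arm pose, to find the offset between camera and robot.

```bash
python3 - <<'E'
from h import *
b=cv2.imread("pics/s8.png")
cv2.imwrite("pics/c8z.png",cv2.resize(b[160:200,230:270],None,fx=15,fy=15,interpolation=cv2.INTER_CUBIC))
s=ctrl.get_state();p=s["eef_pos"];R=Rn.from_quat(s["tcp_rot"])
print(p)
for z,n in((.0338,"bot"),(.0338-.07,"top")):
    for dx in(-.008,.008):
        for dy in(-.016,.016):
            q=proj("scene",p+R.apply([dx,dy,z]))[0]; print(n,dx,dy,((q-[230,160]+.5)*15-.5).round(0))
E
```

```text
[ 0.54889555 -0.00596882  0.12074377]
bot -0.008 -0.016 [340. 452.]
bot -0.008 0.016 [182. 392.]
bot 0.008 -0.016 [291. 506.]
bot 0.008 0.016 [132. 445.]
top -0.008 -0.016 [331. 129.]
top -0.008 0.016 [166.  70.]
top 0.008 -0.016 [280. 183.]
top 0.008 0.016 [113. 122.]
```

View pics/c8z.png

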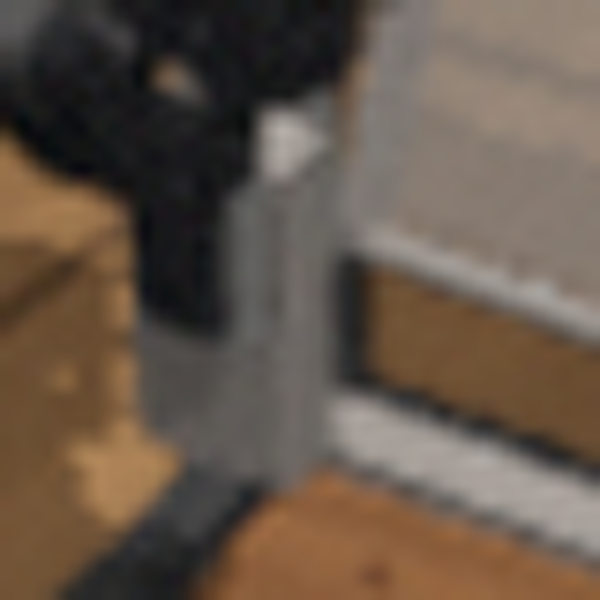

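Predicted and seen corners agree within about 1 px. To sharpen the slot's y position I'll take intensity profiles across it from the clear top picture.

```bash
python3 - <<'E'
from h import *
a=cv2.cvtColor(cv2.imread("pics/t5.png"),cv2.COLOR_BGR2GRAY).astype(np.float32)
ar=cv2.imread("pics/t5.png")[:,:,2].astype(np.float32)
ys=np.arange(-.04,.055,.00025)
def prof(xs,z,im):
    P=[]
    for x in xs:
        uv=proj("top",np.array([jw(x,y,z) for y in ys])).astype(np.float32)
        P.append(cv2.remap(im,uv[:,:1],uv[:,1:],cv2.INTER_LINEAR)[:,0])
    return np.mean(P,0)
def edge(p,lo,hi):
    m=(ys>lo)&(ys<hi);q=p[m];y=ys[m];h=(q.max()+q.min())/2
    k=np.where(np.diff(np.sign(q-h)))[0];return [(round(float(y[i])*1000,1)) for i in k],q.min(),q.max()
X=np.arange(-.06,-.03,.002)
print("block shal",edge(prof(X,.032,ar),-.036,-.018))
print("slab near -46",edge(prof(X,.036,ar),-.021,-.001))
print("slab near +46 mid0",edge(prof(np.arange(-.015,.015,.002),.036,ar),-.018,0))
print("mid",edge(prof(np.arange(-.015,.01,.002),.032,ar),-.03,-.012))
print("deep",edge(prof(np.arange(.03,.06,.002),.032,ar),-.025,-.008))
F=np.arange(-.06,.06,.004)
for nm,xx in(("all",F),("-",np.arange(-.06,-.03,.002)),("+",np.arange(.03,.06,.002))):
    print("fence back",nm,edge(prof(xx,.038,ar),.04,.054),"blue front",edge(prof(xx,.038,a),.026,.04),edge(prof(xx,.038,cv2.imread("pics/t5.png")[:,:,0].astype(np.float32)),.024,.04))
E
```

```text
block shal ([-29.5], np.float32(72.74173), np.float32(223.4647))
slab near -46 ([-11.5], np.float32(82.76556), np.float32(185.12025))
slab near +46 mid0 ([-18.0, -11.2], np.float32(76.24479), np.float32(189.74394))
mid ([-18.7], np.float32(76.798904), np.float32(222.92653))
deep ([-15.7, -9.2], np.float32(105.65019), np.float32(222.44376))
fence back all ([47.3], np.float32(73.00648), np.float32(227.38226)) blue front ([33.0], np.float32(106.95745), np.float32(222.47441)) ([32.3], np.float32(64.6683), np.float32(213.90039))
fence back - ([47.5], np.float32(72.555466), np.float32(226.40071)) blue front ([33.0], np.float32(96.76745), np.float32(221.33327)) ([32.5], np.float32(63.469986), np.float32(212.44057))
fence back + ([46.5], np.float32(76.1778), np.float32(227.2556)) blue front ([32.8], np.float32(113.399216), np.float32(222.82988)) ([32.0], np.float32(66.393036), np.float32(214.51686))
```

The profiles put the shallow block's face at -29.5 mm and the slab's near face at -11.5 mm, a gap of about 18 mm. The centre is at -20.5 mm in my jig frame, and the jig yaw is nearer 7.3°. I'll refine the hover position.

```bash
python3 -m jog '[{"grip":1.0,"xyz":[0,0,0],"dr":[0,0,0]},{"grip":1.0,"xyz":[0,0,0],"dr":[0,0,0]}]'
cat >> h.py <<'E'
YW=np.radians(7.3-90)
E
python3 - <<'E'
from h import *
plan(jw(-.045,-.0205,.075),YW)
E
```

```text
time: 13.87
eef_pos: [0.5491, -0.0057, 0.121]
tcp_rot: [0.753, -0.658, 0.0, 0.0]
contact_force: [-0.3, -0.1, -2.4]
opening: 0.178
xyz [-0.0014  0.0007  0.046 ] dr [-0.     -0.0001  0.0073] | [ 0.5491 -0.0057  0.121 ] op 0.178 F [-0.3 -0.1 -2.4]
```

```bash
python3 -m jog '[{"grip":1.0,"xyz":[-0.0007,0.0003,0.008],"dr":[0,0,0.004]},{"grip":1.0,"xyz":[-0.0014,0.0007,0.02],"dr":[0,0,0.0075]},{"grip":1.0,"xyz":[-0.0014,0.0007,0.032],"dr":[0,0,0.0075]},{"grip":1.0,"xyz":[-0.0014,0.0007,0.041],"dr":[0,0,0.0075]},{"grip":1.0,"xyz":[-0.0014,0.0007,0.045],"dr":[0,0,0.0075]},{"grip":1.0,"xyz":[-0.0014,0.0007,0.046],"dr":[0,0,0.0075]},{"grip":1.0,"xyz":[-0.0014,0.0007,0.046],"dr":[0,0,0.0075]},{"grip":1.0,"xyz":[-0.0014,0.0007,0.046],"dr":[0,0,0.0075]},{"grip":1.0,"xyz":[-0.0014,0.0007,0.046],"dr":[0,0,0.0075]}]'
python3 - <<'E'
from h import *
plan(jw(-.045,-.0205,.062),YW)
b=snap("scene","s9.png")
cv2.imwrite("pics/c9.png",cv2.resize(b[165:225,215:295],None,fx=9,fy=9,interpolation=cv2.INTER_CUBIC)[:,:,::-1])
E
```

```text
time: 14.62
eef_pos: [0.5488, -0.0037, 0.0757]
tcp_rot: [0.751, -0.66, 0.001, -0.0]
contact_force: [-0.5, 0.2, -2.1]
opening: 0.178
xyz [0.0006 0.0007 0.0137] dr [-0.0014 -0.0004  0.0012] | [ 0.5488 -0.0037  0.0757] op 0.178 F [-0.5  0.2 -2.1]
```

View pics/c9.png

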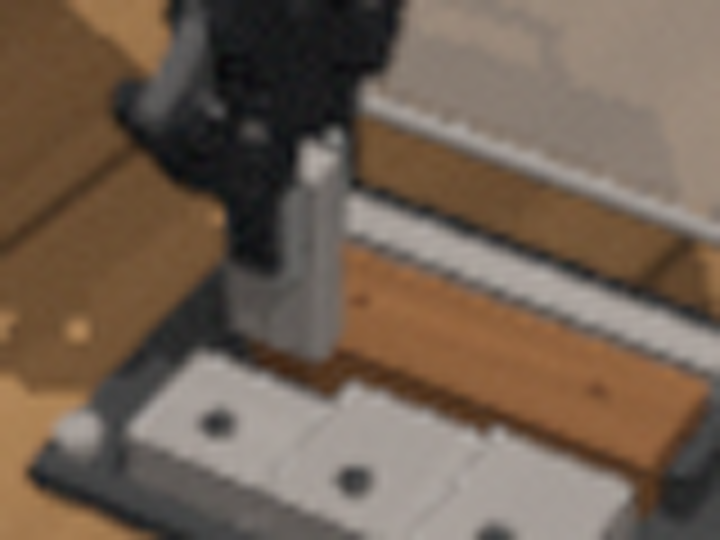

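The spacer is poised about 6 mm above the slab top, over the slot. I'll go down in small steps, feeling for contact: 36 mm would mean it is on the slab and 32 mm on the block.

```bash
python3 -m jog '[{"grip":1.0,"xyz":[0.0003,0,0.002],"dr":[0,0,0]},{"grip":1.0,"xyz":[0.0006,0,0.004],"dr":[0,0,0]},{"grip":1.0,"xyz":[0.0006,0,0.006],"dr":[0,0,0]},{"grip":1.0,"xyz":[0.0006,0,0.008],"dr":[0,0,0]},{"grip":1.0,"xyz":[0.0006,0,0.008],"dr":[0,0,0]},{"grip":1.0,"xyz":[0.0006,0,0.008],"dr":[0,0,0]}]'
python3 - <<'E'
from h import *
plan(jw(-.045,-.0205,.062),YW)
E
```

```text
time: 15.17
eef_pos: [0.548, -0.0042, 0.0667]
tcp_rot: [0.751, -0.66, -0.0, 0.0]
contact_force: [0.6, -0.4, -2.7]
opening: 0.179
xyz [ 0.0003 -0.0002  0.0047] dr [0.0006 0.0002 0.0011] | [ 0.548  -0.0042  0.0667] op 0.179 F [ 0.6 -0.4 -2.7]
```

```bash
python3 -m jog '[{"grip":1.0,"xyz":[0,0,0.002],"dr":[0,0,0]},{"grip":1.0,"xyz":[0,0,0.004],"dr":[0,0,0]},{"grip":1.0,"xyz":[0,0,0.006],"dr":[0,0,0]},{"grip":1.0,"xyz":[0,0,0.006],"dr":[0,0,0]},{"grip":1.0,"xyz":[0,0,0.006],"dr":[0,0,0]}]'
python3 - <<'E'
from h import *
plan(jw(-.045,-.0205,.046),YW)
E
```

```text
time: 15.58
eef_pos: [0.548, -0.0042, 0.0607]
tcp_rot: [0.751, -0.66, -0.0, 0.0]
contact_force: [-0.1, -0.3, -1.9]
opening: 0.178
xyz [ 0.0003 -0.0002  0.0147] dr [0.0005 0.0002 0.0011] | [ 0.548  -0.0042  0.0607] op 0.178 F [-0.1 -0.3 -1.9]
```

It is below the block tops with no contact, so it is entering the gap. Going down to the plate.

```bash
python3 -m jog '[{"grip":1.0,"xyz":[0,0,0.003],"dr":[0,0,0]},{"grip":1.0,"xyz":[0,0,0.006],"dr":[0,0,0]},{"grip":1.0,"xyz":[0,0,0.009],"dr":[0,0,0]},{"grip":1.0,"xyz":[0,0,0.011],"dr":[0,0,0]},{"grip":1.0,"xyz":[0,0,0.0125],"dr":[0,0,0]},{"grip":1.0,"xyz":[0,0,0.014],"dr":[0,0,0]},{"grip":1.0,"xyz":[0,0,0.014],"dr":[0,0,0]},{"grip":1.0,"xyz":[0,0,0.014],"dr":[0,0,0]}]'
python3 - <<'E'
from h import *
plan(jw(-.045,-.0205,.046),YW)
b=snap("scene","s10.png")
cv2.imwrite("pics/c10.png",cv2.resize(b[165:225,215:295],None,fx=9,fy=9,interpolation=cv2.INTER_CUBIC)[:,:,::-1])
E
```

```text
time: 16.25
eef_pos: [0.5482, -0.0042, 0.0469]
tcp_rot: [0.751, -0.66, -0.0, 0.0]
contact_force: [-0.1, 0.4, -2.3]
opening: 0.178
xyz [ 0.0002 -0.      0.0009] dr [0.0002 0.0001 0.0011] | [ 0.5482 -0.0042  0.0469] op 0.178 F [-0.1  0.4 -2.3]
```

View pics/c10.png

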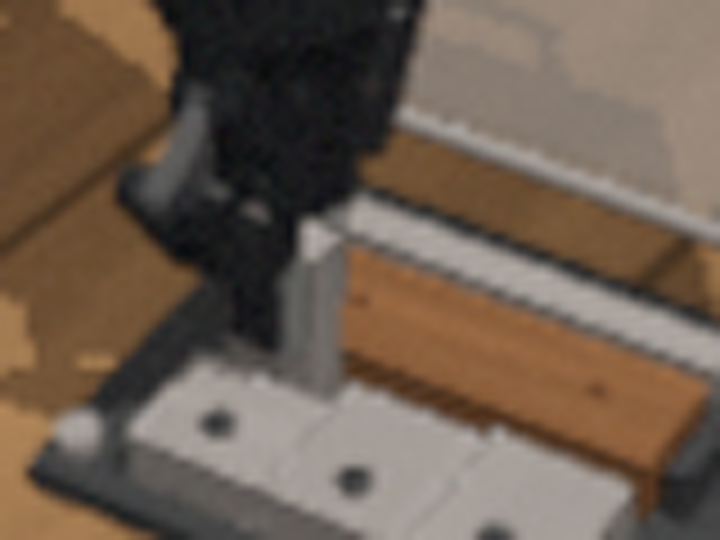

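The spacer is in the pocket, its front edge behind the mid block's corner at about (340,385). I'll feel for the plate.

```bash
python3 -m jog '[{"grip":1.0,"xyz":[0,0,0.0005],"dr":[0,0,0.001]},{"grip":1.0,"xyz":[0,0,0.001],"dr":[0,0,0.001]},{"grip":1.0,"xyz":[0,0,0.0015],"dr":[0,0,0.001]},{"grip":1.0,"xyz":[0,0,0.0015],"dr":[0,0,0.001]},{"grip":1.0,"xyz":[0,0,0.0015],"dr":[0,0,0.001]}]'
```

```text
time: 16.72
eef_pos: [0.5484, -0.0042, 0.0458]
tcp_rot: [0.751, -0.661, 0.0, -0.0]
contact_force: [0.2, 0.4, -0.3]
opening: 0.175
```

It touches the plate: the spacer's weight is taken off with the TCP at 0.0458, which matches the 34 mm grip height. Now the push toward the fence (tool -x).

```bash
python3 -m jog '[{"grip":1.0,"xyz":[-0.0007,0,0],"dr":[0,0,0]},{"grip":1.0,"xyz":[-0.0014,0,0],"dr":[0,0,0]},{"grip":1.0,"xyz":[-0.0021,0,0],"dr":[0,0,0]},{"grip":1.0,"xyz":[-0.0028,0,0],"dr":[0,0,0]},{"grip":1.0,"xyz":[-0.0035,0,0],"dr":[0,0,0]},{"grip":1.0,"xyz":[-0.0042,0,0],"dr":[0,0,0]},{"grip":1.0,"xyz":[-0.005,0,0],"dr":[0,0,0]},{"grip":1.0,"xyz":[-0.005,0,0],"dr":[0,0,0]}]'
python3 -m jog '[{"grip":1.0,"xyz":[-0.0007,0,0],"dr":[0,0,0]},{"grip":1.0,"xyz":[-0.0014,0,0],"dr":[0,0,0]},{"grip":1.0,"xyz":[-0.0021,0,0],"dr":[0,0,0]},{"grip":1.0,"xyz":[-0.0021,0,0],"dr":[0,0,0]},{"grip":1.0,"xyz":[-0.0021,0,0],"dr":[0,0,0]}]'
python3 - <<'E'
from h import *
plan(jw(-.045,-.0145,.0458),YW)
E
```

```text
time: 17.38
eef_pos: [0.5478, 0.0007, 0.0457]
tcp_rot: [0.751, -0.661, 0.0, -0.0]
contact_force: [0.4, -1.3, -0.1]
opening: 0.176
time: 17.8
eef_pos: [0.548, 0.0016, 0.0458]
tcp_rot: [0.751, -0.66, 0.002, 0.0]
contact_force: [0.5, -6.1, -0.7]
opening: 0.179
xyz [-0.0001  0.0006 -0.    ] dr [-0.0014 -0.0029  0.001 ] | [0.548  0.0016 0.0458] op 0.179 F [ 0.5 -6.1 -0.7]
```

The slab reached the fence at the predicted place (-14.6 mm) and the force is rising. I'll firm up the push.

```bash
python3 -m jog '[{"grip":1.0,"xyz":[-0.001,0,0],"dr":[0,0,0]},{"grip":1.0,"xyz":[-0.002,0,0],"dr":[0,0,0]},{"grip":1.0,"xyz":[-0.003,0,0],"dr":[0,0,0]},{"grip":1.0,"xyz":[-0.003,0,0],"dr":[0,0,0]},{"grip":1.0,"xyz":[-0.003,0,0],"dr":[0,0,0]},{"grip":1.0,"xyz":[-0.003,0,0],"dr":[0,0,0]},{"grip":1.0,"xyz":[-0.003,0,0],"dr":[0,0,0]}]'
python3 - <<'E'
from h import *
plan(jw(-.045,-.0145,.0458),YW)
a=snap("top","t11.png");b=snap("scene","s11.png")
cv2.imwrite("pics/c11.png",cv2.resize(b[140:240,200:320],None,fx=6,fy=6,interpolation=cv2.INTER_CUBIC)[:,:,::-1])
cv2.imwrite("pics/c11t.png",cv2.resize(a[130:230,200:310],None,fx=6,fy=6,interpolation=cv2.INTER_CUBIC)[:,:,::-1])
s=ctrl.get_state();print(s["wrist_torque"],s["dq"])
E
```

```text
time: 18.38
eef_pos: [0.548, 0.0018, 0.0459]
tcp_rot: [0.752, -0.66, 0.004, 0.002]
contact_force: [1.8, -14.2, -1.6]
opening: 0.177
xyz [0.0002 0.0007 0.0001] dr [-0.0015 -0.0084  0.0026] | [0.548  0.0018 0.0459] op 0.177 F [  1.8 -14.2  -1.6]
[-2.61833775 -0.30719031 -0.05936641] [ 1.03924026e-03 -3.88588301e-05  1.08415524e-04  4.55102831e-04
  4.77195333e-04 -7.58716068e-04]
```

View pics/c11.png

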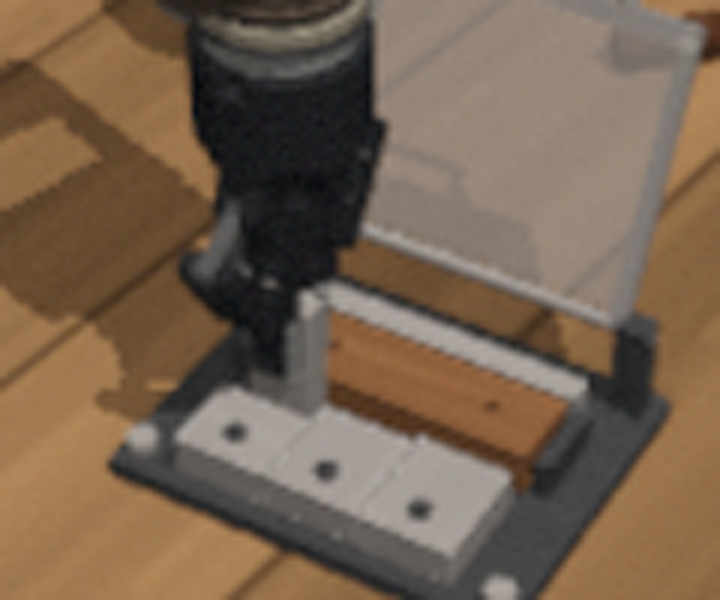

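View pics/c11t.png

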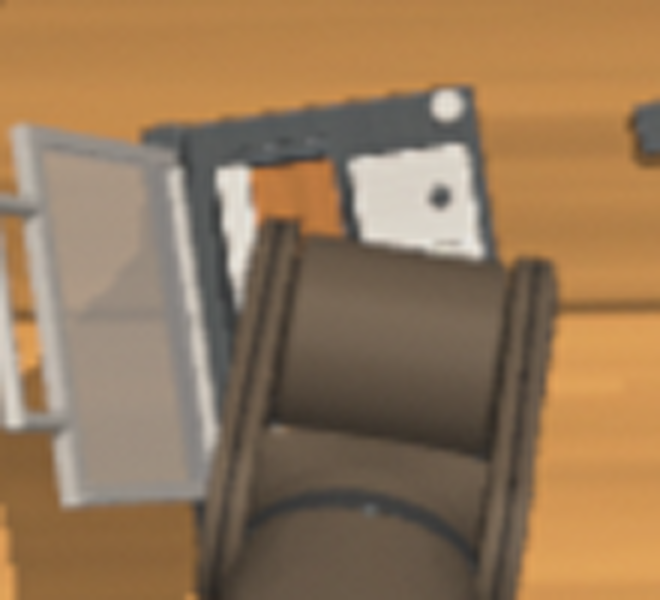

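The scene view shows the slab lying along the fence, with no dark line between them from (330,290) to (585,385). I'll check the far end numerically: the gap between the deep block and the slab should be 8 mm when flush.

```bash
python3 - <<'E'
from h import *
for f in("pics/t5.png","pics/t11.png"):
    ys=np.arange(-.03,.05,.00025)
    im=cv2.imread(f).astype(np.float32)
    def prof(xs,z,ch):
        return np.mean([cv2.remap(im[:,:,ch],*[np.ascontiguousarray(v) for v in np.split(proj("top",np.array([jw(x,y,z) for y in ys])).astype(np.float32),2,1)],cv2.INTER_LINEAR)[:,0] for x in xs],0)
    for nm,X in(("x47-60",np.arange(.047,.06,.002)),("x55-65",np.arange(.055,.066,.002))):
        p=prof(X,.036,2);q=prof(X,.032,2)
        print(f,nm,[int(v) for v in p[(ys>=-.02)&(ys<=.001)][::4]], "B",[int(v) for v in prof(X,.036,0)[(ys>=.02)&(ys<=.04)][::4]])
# scene: slab far-face visible? near edge & fence edge line at top heights
    
E
```

```text
pics/t5.png x47-60 [221, 216, 208, 194, 169, 138, 112, 107, 113, 130, 149, 169, 182, 187, 189, 190, 191, 192, 193, 194, 194] B [66, 66, 67, 67, 68, 68, 67, 67, 68, 75, 90, 111, 137, 162, 184, 200, 210, 213, 214, 214]
pics/t5.png x55-65 [213, 209, 202, 188, 169, 146, 125, 108, 110, 126, 143, 160, 174, 184, 186, 187, 189, 190, 191, 192, 192] B [66, 66, 67, 68, 69, 68, 67, 66, 68, 72, 84, 110, 138, 163, 185, 205, 213, 214, 214, 214]
pics/t11.png x47-60 [217, 212, 203, 189, 165, 134, 105, 88, 78, 80, 94, 112, 131, 148, 164, 175, 181, 183, 184, 185, 187] B [64, 64, 64, 64, 63, 63, 64, 65, 68, 76, 89, 109, 133, 156, 177, 193, 204, 207, 207, 208]
pics/t11.png x55-65 [208, 203, 196, 182, 165, 142, 118, 96, 86, 87, 92, 106, 123, 139, 155, 169, 178, 181, 182, 183, 185] B [64, 64, 64, 64, 64, 64, 64, 65, 69, 74, 86, 110, 136, 159, 180, 199, 207, 207, 207, 207]
```

The slab's far end moved to -7.8 ± 0.2 mm, against -7.4 mm expected for flush. That leaves at most 0.6 mm, and tilt is under 0.01 rad. I'll hold briefly, recheck and hand in.

```bash
python3 -m jog '[{"grip":1.0,"xyz":[-0.001,0,0],"dr":[0,0,0]},{"grip":1.0,"xyz":[-0.001,0,0],"dr":[0,0,0]},{"grip":1.0,"xyz":[-0.001,0,0],"dr":[0,0,0]},{"grip":1.0,"xyz":[-0.001,0,0],"dr":[0,0,0]},{"grip":1.0,"xyz":[-0.001,0,0],"dr":[0,0,0]},{"grip":1.0,"xyz":[-0.001,0,0],"dr":[0,0,0]}]'
python3 -c "
from h import *
plan(jw(-.045,-.0145,.0458),YW);print(np.abs(ctrl.get_state()['dq']).max())
ctrl.sign_off()"
```

```text
time: 18.98
eef_pos: [0.548, 0.0019, 0.046]
tcp_rot: [0.752, -0.659, 0.004, 0.003]
contact_force: [2.0, -16.7, -1.7]
opening: 0.18
xyz [0.0003 0.0007 0.0002] dr [-0.0015 -0.0102  0.0032] | [0.548  0.0019 0.046 ] op 0.18 F [  2.  -16.7  -1.7]
0.0013329689803616375
the job is handed in; nothing more can be done
```

I opened the guard, put the spacer in the wide gap and handed the job in at about 19 s with the push still on; sign-off gave no verdict.

- **Guard:** I lifted it by its bar and eased it onto the stop. At the end of its travel the bar stopped moving and the force rose to 24 N. Later pictures show it standing open.
- **Spacer:** I lowered it into the gap in front of the shallow block (jig -x end) without touching anything. It took the plate's support at the expected height, and the wrist tilt after pushing is about 0.01 rad.
- **Push and grip:** The arm is nearly still and pushes toward the fence with about 17 N, gripping the spacer at a 70 N setting.
- **Slab:** It reached the fence where I expected. In the top view its far end measured 0.2 to 0.6 mm short of flush, within the 1.7 mm limit. The gap there to the deep block measured about 7 mm against the expected 8. I put that down to image blur.
- **Not directly checked:** The arm hid the spacer and slot from the top camera. In the hover picture the spacer's lower edge was about 1 px off prediction, so I placed it by arm pose and feel. I saw no sign of the other bench items being touched, but did not measure them again.

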